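# Put the espresso tools back on their mats

## Task

Tidy the espresso bench: stand the tamper, the shot cup and the square bean tin, and lay the brush, each on the rubber mat that bears its own silhouette, upright, centred on the silhouette, the tin and the brush turned to line up with theirs (either end of the brush may point either way). Do not shift or tip the two upturned espresso cups that stand among them.

Things in the scene. Friction and masses are not known exactly. Their poses are not given: they have to be found in the camera images.
- tamper_mid (a point): the coffee tamper, loose, standing on its steel disc foot (58 mm across, 14 mm high); above it a thin neck 18 mm across and a black round knob 30 mm across with straight sides from 48 to 72 mm above the underside; 80 mm high in all, about 350 g. The point is on its axis half-way up, 40 mm above its underside; z up along the axis
- shot_cup_mid (a point): the shot cup, loose: a plain straight steel cup, 38 mm across and 55 mm high, open at the top, no handle, wall 2.5 mm, about 90 g. The point is on its axis half-way up, 27.5 mm above its underside; z up along the axis
- tin_mid (a point): the square bean tin, loose, closed: aluminium, 56 x 56 mm and 72 mm high, about 220 g. The point is its centre, 36 mm above its underside; x and y square to its sides, z up
- brush_mid (a point): the bench brush, loose, lying flat: a bar 100 mm long, 24 mm wide, 20 mm high, wooden handle at one end (-x) and stiff black head at the other, about 60 g. The point is its centre, 10 mm above its underside; x along its length, y across it, z up
- tamper_mat_top (a point): home of the tamper: black rubber mat lying fixed on the bench, 3 mm thick, 84 x 84 mm, with a pale flush silhouette of a 58 mm disc (the larger of the two discs) in its middle. The point is the centre of the mat's top face, 3 mm above the bench; z up. 
- cup_mat_top (a point): home of the shot cup: black rubber mat lying fixed on the bench, 3 mm thick, 84 x 84 mm, with a pale flush silhouette of a 38 mm disc (the smaller of the two discs) in its middle. The point is the centre of the mat's top face, 3 mm above the bench; z up. 
- tin_mat_top (a point): home of the tin: black rubber mat lying fixed on the bench, 3 mm thick, 84 x 84 mm, with a pale flush silhouette of a 56 mm square in its middle. The point is the centre of the mat's top face, 3 mm above the bench; z up. x and y square to the sides of the mat and of the silhouette
- brush_mat_top (a point): home of the brush: black rubber mat lying fixed on the bench, 3 mm thick, 124 x 50 mm, with a pale flush silhouette of a 100 x 24 mm oblong in its middle. The point is the centre of the mat's top face, 3 mm above the bench; z up. x along its length, y across it
- cup_right: a white upturned espresso cup standing mouth down on the bench to the robot's right (y below 0), in the middle of the work area between the tools; a bystander. 56 mm across its rim at the bench, narrowing to a 34 mm foot on top, 55 mm high, with an ear on one side (its y axis) that reaches 44 mm from its centre. Origin at the centre of its underside
- cup_left: a white upturned espresso cup standing mouth down on the bench to the robot's left (y above 0), in the middle of the work area between the tools; a bystander. 56 mm across its rim at the bench, narrowing to a 34 mm foot on top, 55 mm high, with an ear on one side (its y axis) that reaches 44 mm from its centre. Origin at the centre of its underside
Mind the look-alikes: they are no part of the job. Of the things that look like the part that bears brush_mid, take the one that is farthest to the robot's right at the start.

How it is judged:
At the end, for the whole second after the job is handed in: Each tool rests on its own mat, upright (0.12 rad), centre within 12 mm of the mat's centre, underside on the mat (6 mm); tin sides and brush length within 0.25 rad of the silhouettes' (tin any of four ways, brush either way round); all released and at rest (horizontal distance between tamper_mid and tamper_mat_top below 0.012 m and z of tamper_mid in the frame of tamper_mat_top between 0.034 and 0.046 m and angle between each of tamper_mid, shot_cup_mid, tin_mid, brush_mid's own z axis and vertical below 0.12 rad and linear speed of each of tamper, shot_cup, tin, brush below 0.02 m/s and angular speed of each of tamper, shot_cup, tin, brush below 0.2 rad/s and horizontal distance between shot_cup_mid and cup_mat_top below 0.012 m and z of shot_cup_mid in the frame of cup_mat_top between 0.0215 and 0.0335 m and horizontal distance between tin_mid and tin_mat_top below 0.012 m and z of tin_mid in the frame of tin_mat_top between 0.03 and 0.042 m and horizontal distance between brush_mid and brush_mat_top below 0.012 m and z of brush_mid in the frame of brush_mat_top between 0.004 and 0.016 m and (angle between the x axis of tin_mid and the x axis of tin_mat_top, either way round below 0.25 rad or angle between the x axis of tin_mid and the y axis of tin_mat_top, either way round below 0.25 rad) and angle between the x axis of brush_mid and the x axis of brush_mat_top, either way round below 0.25 rad); the robot touches nothing.
It fails at once if the upturned cup on the right is shifted by more than 20 mm or tipped (distance of cup_right from where it was at the start of the episode above 0.02 m or angle between cup_right's own z axis and vertical above 0.3 rad).
It fails at once if the upturned cup on the left is shifted by more than 20 mm or tipped (distance of cup_left from where it was at the start of the episode above 0.02 m or angle between cup_left's own z axis and vertical above 0.3 rad).
It also fails if it takes over 120 s, if anything falls off the work surface, if the arm or the gripper's body presses on something with over 40 N, if the wrist force passes 120 N, or if a joint passes its speed limit or range.

## Robot

A 6-joint arm with a two-finger parallel gripper is mounted at the origin on the work surface. World frame = base frame: x ahead of the robot, y to its left, z up, the work surface at z = 0. Lengths are in m, angles in rad, forces in N, time in s.
With the tool pointing down it reaches from about 0.2 to 0.875 m from the base axis. Payload 3.4 kg.
Tool frame: the origin (TCP) lies on the centre line of the jaws, within the pads' length; the fingertips stand 19 mm ahead of it and the grasp point (between the pads) is the TCP; z points along the fingers, y is the line along which they close (so a half turn about z gives the same grasp; the last joint's range is limited). The gripper opens to 94 mm and grips with 3 to 60 N. Pads are 16 mm wide; open, the fingers measure 119 mm over their backs; the gripper's body (75 mm by 177 mm) begins 78 mm behind the grasp point.
Start: joints at [-0.121, 0.276, 1.505, -0, 1.361, -0.121], TCP at [0.575, -0, 0.224] pointing down, gripper open.
Joint ranges: [-2.89, 2.89], [-0.75, 2.08], [0.22, 2.7], [-1.18, 4.32], [0.11, 2.71], [-2.7, 2.7]. Speed limits (rad/s): [2.57, 2.57, 3.14, 3.14, 3.14, 3.14].

## Interface

Orientations are given as a unit quaternion [w, x, y, z].
In Python, from workcell import manip gives the robot as it stands. The module is installed in compiled form; this text tells all that it offers.
- The arm moves only by the shell command python3 -m creep 'ROWS' [FORCE]. ROWS is JSON, a list of rows, each an object with "hand": the opening, from -1 (shut) to 1 (fully open), so that 0 is half open; "dp": the shift along the tool's x, y, z in mm, a list of three; "spin": the turn about the tool's z in rad. In form: [{"hand": hand, "dp": [tx, ty, tz], "spin": spin}, ...]. A call has 1 to 5 rows; each row shifts and turns the commanded pose from where the row before left it, along the tool's axes as they then stand; what a row does not reach is not made up. A row lasts 1/8 s, in which the tool goes at most 62.5 mm and 10.7 degrees, less where a joint would pass 70% of its speed; a pose out of reach is approached as far as the arm can. A call with a gripper value outside its range is refused whole. The fingers move at their own pace and stop on an object; FORCE is the grip in N (left out, the last holds). Time passes only in rows, so rows that do not move let the fingers close. It gives the time, the measured TCP pose, the force, the opening and the grip force at its end, in the units of the state.
- manip.get_state(): the state, without advancing time (a new reading comes with each control period).
- manip.snapshot(name): name is "scene" or "side" or "wrist"; returns the picture (420x560x3 uint8, red, green, blue); there is no depth.
- manip.camera_model(name): a dict with "fx", "fy", "cx", "cy" (pixels), "k1" (the pictures are not rectified: a ray, as slopes to the right and down, at radius r is drawn at 1 + k1 r^2 times it, then the intrinsics apply), "rvec" (rotation vector, rad) and "tvec" (3), from world to camera coordinates, as OpenCV has them; the wrist camera has in their place "T_tool_cam" (4x4, takes a point from camera to tool coordinates, whose origin is the TCP and whose axes are the flange's). Camera axes: x right, y down, z forward; pixel columns grow to the right and rows downward; lengths in m; the calibration is good to about 2 mm. A picture is of the moment at which its call begins: read the wrist's pose just before it. camera_model takes no time and is no camera call.
- manip.job_done(): hands the job in; it is judged then, once.
The state is a dict: "time": time; "q": joint angles; "joint_vel": joint speeds; "joint_efforts": joint torques, N m; "tool_pos": TCP position; "tool_rot": TCP orientation; "force": force on the tool from outside, world axes, zero at the start; "wrist_torque": the same for the moment, N m; "gripper_width": finger opening in m; "finger_force": force on a finger pad.
Only numpy, scipy, OpenCV 4.12 (cv2) and the standard library are available. Lean on these libraries where they do the work, as an engineer would, in place of code of your own. Each camera call takes 0.05 s, during which the arm holds its last target. There are 200 camera calls.

## Working session

There is one attempt and no reset: what is moved stays moved. The work goes in short steps, Python scripts to look and compute and a shell command to move; the robot and the scene stay as the last step left them, time stands still between calls to the robot, and variables do not carry over. Pictures are saved under pics/ and viewed, at most 14 in all, crops included, and the job is handed in when it is done.

```bash
mkdir -p pics; python3 - <<'E'
from workcell import manip
import cv2,numpy as np
for n in("scene","side"):
    im=manip.snapshot(n); cv2.imwrite(f"pics/{n}0.png",im[:,:,::-1]); print(manip.camera_model(n))
print(manip.camera_model("wrist")); print(manip.get_state())
im=manip.snapshot("wrist"); cv2.imwrite("pics/wrist0.png",im[:,:,::-1])
E
```

```text
{'fx': 384.97163162994514, 'fy': 384.97163162994514, 'cx': 273.69709977863874, 'cy': 200.21092560364656, 'k1': -0.030988316336567043, 'rvec': array([ 1.56135908,  1.99555662, -0.82283261]), 'tvec': array([ 0.10369698, -0.2721152 ,  1.19584987])}
{'fx': 383.6430178286976, 'fy': 383.6430178286976, 'cx': 270.0275744124587, 'cy': 214.67477301025545, 'k1': 0.03329259813446367, 'rvec': array([ 2.07564543, -0.60394526,  0.30438112]), 'tvec': array([-0.39804125,  0.19006884,  0.60200996])}
{'fx': 307.10860896597563, 'fy': 307.10860896597563, 'cx': 274.4881055247299, 'cy': 207.80018192327776, 'k1': -0.040575961250035326, 'T_tool_cam': array([[ 3.03808428e-04, -9.73748893e-01, -2.27624693e-01,
         6.46638345e-02],
       [ 9.99999375e-01,  5.09111428e-05,  1.11689802e-03,
         3.25348133e-04],
       [-1.07598958e-03, -2.27624890e-01,  9.73748300e-01,
        -1.59773154e-01],
       [ 0.00000000e+00,  0.00000000e+00,  0.00000000e+00,
         1.00000000e+00]])}
{'time': 0.1, 'q': array([-1.21003700e-01,  2.76486366e-01,  1.50595360e+00, -2.32866398e-05,
        1.36068875e+00, -1.21044057e-01]), 'joint_vel': array([ 5.85668423e-05, -2.44274531e-04, -2.91408789e-03,  1.22047825e-03,
       -2.06928507e-03,  1.16383474e-04]), 'joint_efforts': array([ 2.09665013e-03, -4.05456018e+01, -2.37780511e+01,  7.03444169e-02,
        2.99401337e-02, -2.48708608e-05]), 'tool_pos': array([5.74545069e-01, 3.92827992e-05, 2.23738189e-01]), 'tool_rot': array([-5.97653805e-04,  7.07090581e-01,  7.07122564e-01, -4.82506628e-04]), 'force': array([ 0.26676349, -0.52322875,  0.02869547]), 'wrist_torque': array([-0.00136987, -0.00758701, -0.02941951]), 'finger_force': 0.0, 'gripper_width': 0.0942457354463591}
```

View pics/scene0.png

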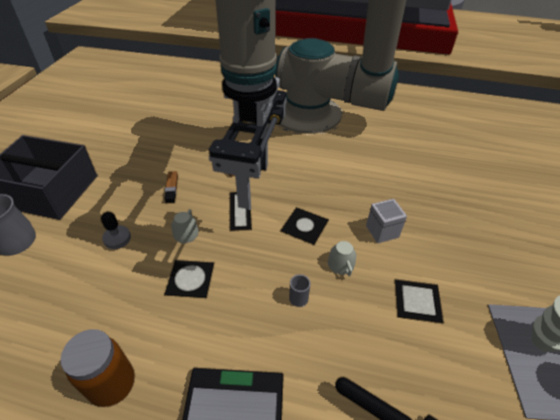

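View pics/side0.png

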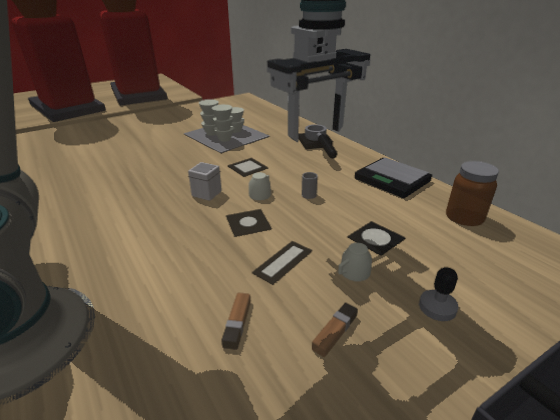

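Scene view: tamper (115,232), shot cup (300,290), tin (387,220), cups (185,226) and (343,258), mats: tamper (190,278), cup (305,225), tin (418,300), brush (240,211). One brush is at (171,186), and the other is hidden by the gripper. Side view: brush candidates at (237,320) and (335,328).

```bash
cat > h.py <<'E'
import cv2,numpy as np
from workcell import manip
from scipy.spatial.transform import Rotation as R
def cam(n,st=None):
    c=manip.camera_model(n); K=np.array([[c['fx'],0,c['cx']],[0,c['fy'],c['cy']],[0,0,1]]); d=np.array([c['k1'],0,0,0.])
    if n=="wrist":
        q=st['tool_rot']; T=np.eye(4); T[:3,:3]=R.from_quat([q[1],q[2],q[3],q[0]]).as_matrix(); T[:3,3]=st['tool_pos']
        M=np.linalg.inv(T@c['T_tool_cam']); return K,d,M[:3,:3],M[:3,3]
    return K,d,cv2.Rodrigues(c['rvec'])[0],c['tvec']
def plane(C,px,z):
    K,d,Rm,t=C; p=cv2.undistortPoints(np.float64(px).reshape(-1,1,2),K,d)[:,0]
    r=np.c_[p,np.ones(len(p))]@Rm; o=-Rm.T@t
    return (o+r*((z-o[2])/r[:,2])[:,None])[:,:2]
def proj(C,P):
    K,d,Rm,t=C; return cv2.projectPoints(np.float64(P).reshape(-1,1,3),cv2.Rodrigues(Rm)[0],t,K,d)[0][:,0]
def blobs(im,mask,amin=25):
    cs,_=cv2.findContours(mask.astype(np.uint8)*255,cv2.RETR_EXTERNAL,cv2.CHAIN_APPROX_NONE)
    return [c[:,0] for c in cs if cv2.contourArea(c)>amin]
def rect(C,c,z):
    p=plane(C,c,z); (a,b,ang)=cv2.minAreaRect((p*1000).astype(np.float32)); return np.round(a,1),np.round(b,1),round(ang,1)
E
python3 - <<'E'
from h import *
for n in("scene","side"):
    im=cv2.imread(f"pics/{n}0.png"); C=cam(n); hsv=cv2.cvtColor(im,cv2.COLOR_BGR2HSV)
    print(n,"pale")
    for c in blobs(im,(hsv[...,1]<60)&(hsv[...,2]>150),40):
        m=c.mean(0); r=rect(C,c,.003)
        if max(r[1])<130 and 150<r[0][0]<900: print(m.round(),*r)
P={"scene":[("tamperfoot",(116,238),.007),("brushA",(171,186),.02),("cup",(300,280),.055),("tintop",(387,210),.072),("capR",(183,215),.055),("capL",(343,248),.055)],
"side":[("brushA",(237,318),.015),("brushB",(336,327),.015),("tamper",(439,303),.007),("cup",(310,178),.055),("tintop",(205,172),.072),("capL",(259,179),.055),("capR",(357,248),.055)]}
for n in P:
    for k,p,z in P[n]: print(n,k,plane(cam(n),[p],z).round(3))
print("gripper hidden brush in scene:",proj(cam("scene"),[[*plane(cam("side"),[q],.015)[0],.015] for q in((237,318),(336,327))]).round())
w=cv2.imread("pics/wrist0.png");s=cv2.imread("pics/side0.png")[270:380,190:400];
cv2.imwrite("pics/m0.png",np.vstack([cv2.resize(s,(560,293),interpolation=cv2.INTER_CUBIC),cv2.resize(w,(400,300),interpolation=cv2.INTER_AREA) .copy() if 0 else cv2.copyMakeBorder(cv2.resize(w,(400,300),interpolation=cv2.INTER_AREA),0,0,0,160,cv2.BORDER_CONSTANT)]))
E
```

```text
scene pale
[557. 305.] [543.7 585.2] [ 8.9 45.5] 76.3
[418. 300.] [594.6 324.8] [53.7 53.8] 5.1
[189. 278.] [ 655.7 -117.4] [47.3 53.6] 22.8
[345. 247.] [502.6 172.6] [35.7 32.1] 46.9
[304. 224.] [457.7  77.5] [30.  33.9] 14.0
[389. 210.] [365.  261.6] [60.5 59.2] 32.1
[239. 212.] [451.9 -77.6] [88.8 21.6] 19.9
side pale
[282. 261.] [449.7 -76.6] [97.4 21. ] 18.5
[376. 236.] [ 657.3 -117.8] [46.4 53.3] 19.1
[248. 221.] [459.4  78. ] [31.1 32.4] 32.8
[259. 175.] [595.8 260.6] [29.8 32.4] 56.2
[248. 166.] [595.3 326.4] [50.3 49. ] 5.7
[222. 107.] [777.8 863.9] [65.3 71.3] 55.2
[209. 102.] [757.7 951.5] [55.8 80.2] 55.3
scene tamperfoot [[ 0.6   -0.311]]
scene brushA [[ 0.431 -0.257]]
scene cup [[0.64 0.1 ]]
scene tintop [[0.439 0.245]]
scene capR [[ 0.541 -0.171]]
scene capL [[0.547 0.168]]
side brushA [[ 0.303 -0.168]]
side brushB [[ 0.422 -0.266]]
side tamper [[ 0.602 -0.312]]
side cup [[0.637 0.088]]
side tintop [[0.429 0.225]]
side capL [[0.533 0.151]]
side capR [[ 0.544 -0.174]]
gripper hidden brush in scene: [[223. 161.]
 [169. 185.]]
```

View pics/m0.png

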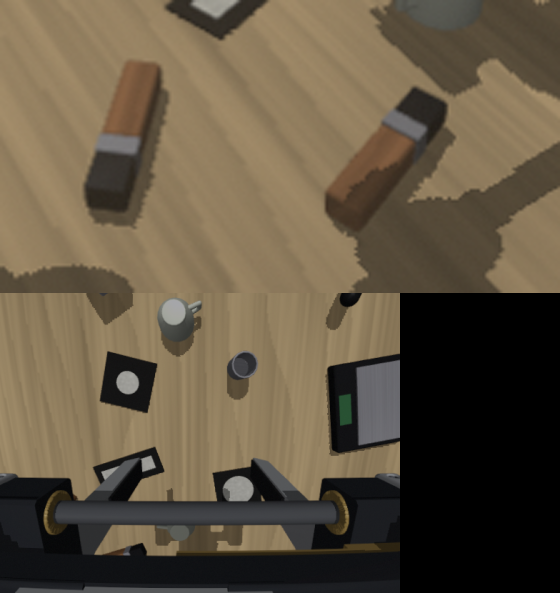

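The brush meant is side (336,327), which is scene (171,186), at y≈-0.266. The other, side (237,318), is at y≈-0.168, so (336,327) is farther right; the crop confirms it's a wooden-handled brush with a black head. Mats check out in both views. Next I move to get a wrist view over the tamper and brush.

```bash
python3 -m creep '[{"hand":1,"dp":[-50,-12,0],"spin":0},{"hand":1,"dp":[-50,-12,0],"spin":0},{"hand":1,"dp":[-50,-12,0],"spin":0},{"hand":1,"dp":[-50,-12,0],"spin":0},{"hand":1,"dp":[-50,-12,0],"spin":0}]'; python3 -m creep '[{"hand":1,"dp":[-50,-5,0],"spin":0},{"hand":1,"dp":[0,0,0],"spin":0},{"hand":1,"dp":[0,0,0],"spin":0}]'
cat > snap.py <<'E'
import sys,pickle
from h import *
n,f=sys.argv[1:3]; st=manip.get_state(); im=manip.snapshot(n)
cv2.imwrite(f"pics/{f}.png",im[:,:,::-1]); pickle.dump(st,open(f"pics/{f}.pkl","wb"))
print(st['tool_pos'].round(4),st['tool_rot'].round(4),st['time'],st['gripper_width'])
E
python3 snap.py wrist w1
```

```text
time: 0.78
tool_pos: [0.5144, -0.2514, 0.2242]
tool_rot: [-0.0, 0.707, 0.707, 0.0]
force: [-0.4, 0.3, -0.4]
gripper_width: 0.0936
finger_force: 0.0
time: 1.15
tool_pos: [0.5098, -0.2994, 0.224]
tool_rot: [-0.001, 0.707, 0.707, 0.0]
force: [0.3, -0.7, -1.2]
gripper_width: 0.0943
finger_force: 0.0
[ 0.5098 -0.2994  0.224 ] [-8.000e-04  7.073e-01  7.069e-01  3.000e-04] 1.15 0.09426305273334923
```

View pics/w1.png

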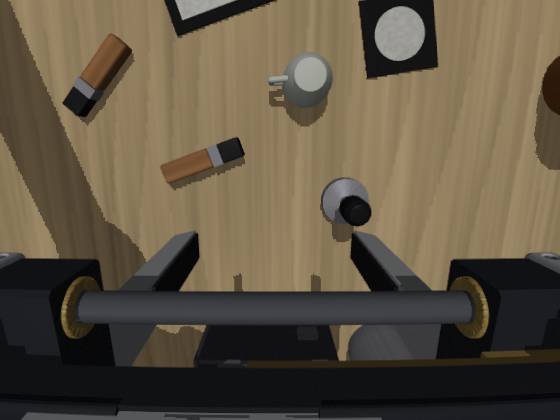

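The wrist view shows: tamper foot (345,201), knob (355,211); the brush meant (203,160); the other brush (98,75); right cup (310,78), ear to −x; tamper mat disc (400,33).

```bash
python3 - <<'E'
from h import *
import pickle
im=cv2.imread("pics/w1.png"); C=cam("wrist",pickle.load(open("pics/w1.pkl","rb"))); hsv=cv2.cvtColor(im,cv2.COLOR_BGR2HSV)
m=np.zeros(im.shape[:2],bool); m[185:232,335:378]=1
k=max(blobs(im,m&(hsv[...,2]<50),30),key=len); (c,r)=cv2.minEnclosingCircle(k); print("knob",c,r,plane(C,[c],.072))
m[:]=0;m[165:240,310:385]=1
f=max(blobs(im,m&((hsv[...,1]<50)|(hsv[...,2]<50)),100),key=len);x=f[f[:,1]<205];print("foot",plane(C,x,.014).min(0),plane(C,x,.014).max(0), rect(C,f,.014))
m[:]=0;m[125:195,150:255]=1
b=max(blobs(im,m&((hsv[...,1]>140)|(hsv[...,2]<45)|(hsv[...,1]<50)),100),key=len);print("brush",b.min(0),b.max(0),rect(C,b,.018))
print("corners",plane(C,[(161,165),(237,138),(244,155),(168,183)],.02))
print("tampermat",plane(C,[(400,33)],.003),"capR top",plane(C,[(311,73)],.055), "ear",plane(C,[(270,81)],.03))
im=cv2.imread("pics/wrist0.png"); 
import types
st=dict(tool_pos=np.array([.574545,0,.223738]),tool_rot=np.array([-5.97653805e-04,7.07090581e-01,7.07122564e-01,-4.82506628e-04]))
C=cam("wrist",st); print("shotcup top",plane(C,[(338,101)],.055),"capL top",plane(C,[(243,27)],.055),plane(C,[(179,126)],.003))
im=cv2.imread("pics/scene0.png");hsv=cv2.cvtColor(im,cv2.COLOR_BGR2HSV);C=cam("scene")
for c in blobs(im,(hsv[...,1]<60)&(hsv[...,2]>150),40):
    if abs(c.mean(0)-[389,210]).max()<5: print("tin",rect(C,c,.072))
E
```

```text
knob (354.1388854980469, 210.81944274902344) 16.402904510498047 [[ 0.59381861 -0.3106612 ]]
foot [ 0.56743241 -0.31605855] [ 0.62585869 -0.28377802] (array([ 598.5, -313.4]), array([62.1, 59.3]), 0.1)
brush [161 138] [244 182] (array([ 424.3, -262.1]), array([99.3, 24.2]), 19.7)
corners [[ 0.37583123 -0.26731374]
 [ 0.46695504 -0.2364275 ]
 [ 0.4746594  -0.25593699]
 [ 0.38257983 -0.28885386]]
tampermat [[ 0.65424871 -0.11781787]] capR top [[ 0.5471029 -0.1721748]] ear [[ 0.50551798 -0.17569307]]
shotcup top [[0.63987558 0.10004453]] capL top [[0.54411087 0.16957869]] [[0.45978854 0.07699399]]
tin (array([435.7, 249.4]), array([54.1, 52.9]), 32.1)
```

```bash
python3 -m creep '[{"hand":0.5,"dp":[-6,43,0],"spin":0},{"hand":0.5,"dp":[-6,44,0],"spin":0},{"hand":0.5,"dp":[0,0,40],"spin":0},{"hand":0.5,"dp":[0,0,40],"spin":0},{"hand":0.5,"dp":[0,0,40],"spin":0}]' 30; python3 -m creep '[{"hand":0.5,"dp":[0,0,30],"spin":0},{"hand":0.5,"dp":[0,0,14],"spin":0},{"hand":0.5,"dp":[0,0,0],"spin":0},{"hand":0.5,"dp":[0,0,0],"spin":0}]'; python3 snap.py wrist w2
```

```text
time: 1.82
tool_pos: [0.5976, -0.3098, 0.1036]
tool_rot: [0.0, 0.706, 0.708, 0.0]
force: [-0.5, 0.3, 0.5]
gripper_width: 0.0703
finger_force: 0.0
time: 2.33
tool_pos: [0.5981, -0.3122, 0.0621]
tool_rot: [0.001, 0.707, 0.707, 0.0]
force: [-0.2, -0.4, -0.3]
gripper_width: 0.0702
finger_force: 0.0
[ 0.5981 -0.3122  0.0621] [1.400e-03 7.069e-01 7.073e-01 3.000e-04] 2.325 0.07024620401907845
```

View pics/w2.png

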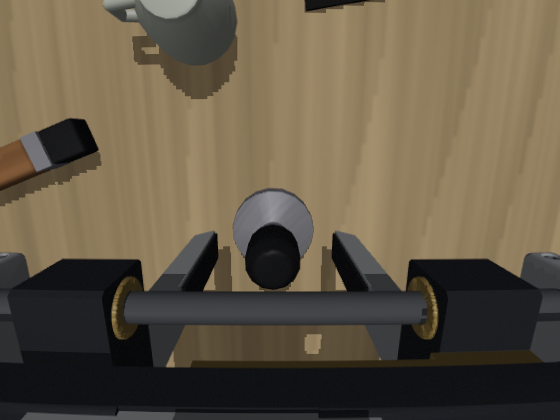

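The tamper is between the fingers: knob (273,262), foot centre (273,228). I close, lift and check the hold.

```bash
python3 - <<'E'
from h import *
import pickle
C=cam("wrist",pickle.load(open("pics/w2.pkl","rb")));print(plane(C,[(273,262)],.076),plane(C,[(234,230),(313,230)],.014),plane(C,[(273,189)],.014))
E
python3 -m creep '[{"hand":-0.6,"dp":[0,0,0],"spin":0},{"hand":-0.6,"dp":[0,0,0],"spin":0},{"hand":-0.6,"dp":[0,0,0],"spin":0},{"hand":-0.6,"dp":[0,0,0],"spin":0},{"hand":-0.6,"dp":[0,0,0],"spin":0}]' 35
```

```text
[[ 0.59783217 -0.30992956]] [[ 0.5701692  -0.31229073]
 [ 0.62607242 -0.31230094]] [[ 0.59776222 -0.28292345]]
time: 3.0
tool_pos: [0.597, -0.3121, 0.0605]
tool_rot: [-0.0, 0.707, 0.707, -0.0]
force: [0.4, -0.3, -0.7]
gripper_width: 0.0292
finger_force: 35.0
```

```bash
python3 -m creep '[{"hand":-0.6,"dp":[0,0,-40],"spin":0},{"hand":-0.6,"dp":[0,0,-40],"spin":0},{"hand":-0.6,"dp":[39,12,0],"spin":0},{"hand":-0.6,"dp":[39,12,0],"spin":0},{"hand":-0.6,"dp":[39,12,0],"spin":0}]'; python3 -m creep '[{"hand":-0.6,"dp":[39,12,0],"spin":0},{"hand":-0.6,"dp":[38,11,0],"spin":0},{"hand":-0.6,"dp":[0,0,0],"spin":0},{"hand":-0.6,"dp":[0,0,0],"spin":0}]'; python3 snap.py wrist w3
```

```text
time: 3.62
tool_pos: [0.6328, -0.1938, 0.1398]
tool_rot: [-0.001, 0.707, 0.707, -0.0]
force: [0.6, -0.2, -2.9]
gripper_width: 0.0296
finger_force: 35.0
time: 4.12
tool_pos: [0.6556, -0.1183, 0.1399]
tool_rot: [-0.0, 0.707, 0.707, -0.001]
force: [0.7, -0.4, -2.6]
gripper_width: 0.029
finger_force: 35.0
[ 0.6556 -0.1183  0.1399] [-3.000e-04  7.069e-01  7.073e-01 -7.000e-04] 4.125 0.02899389614290291
```

View pics/w3.png

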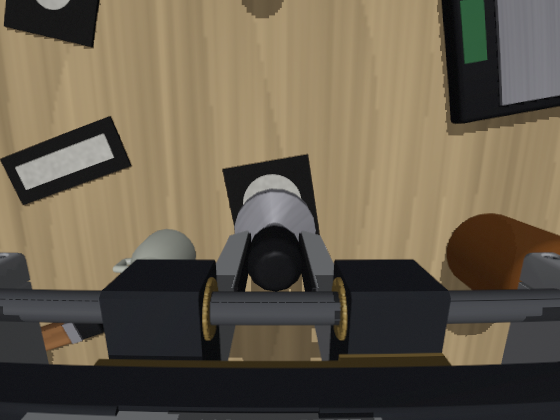

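Tamper is held upright above its mat (disc top edge (271,175), mat corners (223,170),(308,155)); the brush mat at (65,162) is fully in view.

```bash
python3 - <<'E'
from h import *
import pickle
C=cam("wrist",pickle.load(open("pics/w3.pkl","rb")));im=cv2.imread("pics/w3.png");hsv=cv2.cvtColor(im,cv2.COLOR_BGR2HSV)
print(plane(C,[(271,175)],.003)); q=plane(C,[(223,170),(308,155)],.003); d=q[1]-q[0];L=np.linalg.norm(d);d/=L;print("mat",q,L,q.mean(0)+.042*np.array([d[1],-d[0]]))
for c in blobs(im,(hsv[...,1]<60)&(hsv[...,2]>130),300):
    print(c.mean(0),rect(C,c,.003))
E
```

```text
[[ 0.65268123 -0.09041664]]
mat [[ 0.60632495 -0.08557909]
 [ 0.68804746 -0.07120638]] 0.08297676714683859 [ 0.65446118 -0.11975788]
[147.19827586 250.79310345] (array([ 522.5, -166.4]), array([48.2, 27.3]), 9.7)
[266.28481013 212.59493671] (array([ 649.8, -126.2]), array([62.2, 35.9]), 21.0)
[270.2761194  187.19402985] (array([ 651.7, -102.5]), array([56.7, 25.5]), 6.2)
[ 64.6347032  161.43835616] (array([449.2, -77.2]), array([100.,  24.]), 18.5)
```

```bash
python3 -m creep '[{"hand":-0.6,"dp":[0,0,40],"spin":0},{"hand":-0.6,"dp":[0,0,25],"spin":0},{"hand":-0.6,"dp":[0,0,8],"spin":0},{"hand":-0.6,"dp":[0,0,2],"spin":0},{"hand":-0.6,"dp":[0,0,0],"spin":0}]'
```

```text
time: 4.8
tool_pos: [0.6568, -0.1187, 0.0666]
tool_rot: [0.001, 0.707, 0.707, 0.0]
force: [-0.1, 0.4, -2.3]
gripper_width: 0.0293
finger_force: 35.0
```

```bash
python3 -m creep '[{"hand":-0.6,"dp":[0,0,2],"spin":0},{"hand":-0.6,"dp":[0,0,1],"spin":0},{"hand":-0.6,"dp":[0,0,0],"spin":0},{"hand":0.3,"dp":[0,0,0],"spin":0},{"hand":0.3,"dp":[0,0,0],"spin":0}]'; python3 -m creep '[{"hand":0.3,"dp":[0,0,0],"spin":0},{"hand":0.3,"dp":[0,0,-40],"spin":0},{"hand":0.3,"dp":[0,0,-50],"spin":0},{"hand":0.3,"dp":[-29,-46,0],"spin":0},{"hand":0.3,"dp":[-29,-46,0],"spin":0}]'; python3 -m creep '[{"hand":0.3,"dp":[-29,-46,0],"spin":0},{"hand":0.3,"dp":[-28,-46,0],"spin":0},{"hand":0.3,"dp":[-28,-47,0],"spin":0},{"hand":0.3,"dp":[0,0,0],"spin":0.17},{"hand":0.3,"dp":[0,0,0],"spin":0.17}]' ; python3 -m creep '[{"hand":0.3,"dp":[0,0,0],"spin":0.17},{"hand":0.3,"dp":[0,0,0],"spin":0.18},{"hand":0.3,"dp":[0,0,0],"spin":0.18},{"hand":0.3,"dp":[0,0,0],"spin":0.18},{"hand":0.3,"dp":[0,0,0],"spin":0.18}]' ; python3 -m creep '[{"hand":0.3,"dp":[0,0,0],"spin":0},{"hand":0.3,"dp":[0,0,0],"spin":0}]'; python3 snap.py wrist w4; python3 snap.py scene s4
```

```text
time: 5.42
tool_pos: [0.6563, -0.118, 0.0627]
tool_rot: [0.0, 0.707, 0.707, 0.0]
force: [0.1, 0.1, 0.6]
gripper_width: 0.0455
finger_force: 0.0
time: 6.05
tool_pos: [0.5637, -0.1766, 0.1532]
tool_rot: [0.001, 0.707, 0.708, 0.0]
force: [0.3, -1.2, -0.4]
gripper_width: 0.0611
finger_force: 0.0
time: 6.68
tool_pos: [0.4243, -0.2616, 0.1527]
tool_rot: [0.0, 0.819, 0.574, 0.0]
force: [0.4, -0.4, 0.3]
gripper_width: 0.0611
finger_force: 0.0
time: 7.3
tool_pos: [0.425, -0.261, 0.1525]
tool_rot: [0.0, 0.986, 0.167, 0.0]
force: [0.3, -0.6, 0.5]
gripper_width: 0.0611
finger_force: 0.0
time: 7.55
tool_pos: [0.425, -0.261, 0.1525]
tool_rot: [0.0, 0.985, 0.171, 0.0]
force: [0.2, -0.2, 0.2]
gripper_width: 0.0612
finger_force: 0.0
[ 0.425  -0.261   0.1525] [0.000e+00 9.853e-01 1.708e-01 1.000e-04] 7.55 0.061177010950977745
[ 0.425  -0.261   0.1525] [0.000e+00 9.853e-01 1.706e-01 1.000e-04] 7.6 0.06054484394396322
```

View pics/w4.png

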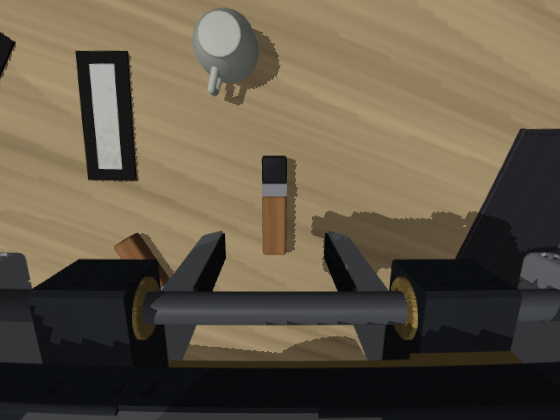

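View pics/s4.png

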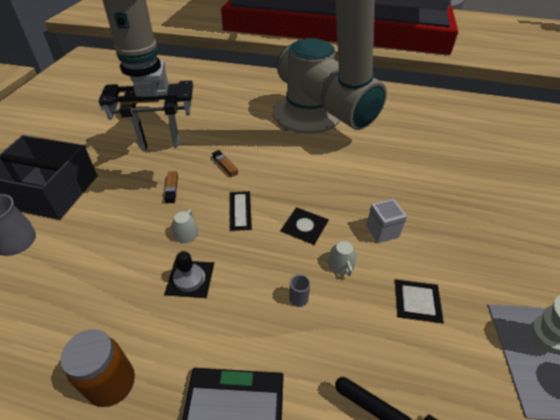

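Tamper stands on its disc (scene (189,275)). Brush is aligned between the fingers, spanning (274,156)–(274,254); the look-alike is at (143,255).

```bash
python3 - <<'E'
from h import *
import pickle
C=cam("wrist",pickle.load(open("pics/w4.pkl","rb")));im=cv2.imread("pics/w4.png");hsv=cv2.cvtColor(im,cv2.COLOR_BGR2HSV)
q=plane(C,[(262,157),(286,157),(286,254),(263,254)],.02);print(q,q.mean(0))
for c in blobs(im,(hsv[...,1]<60)&(hsv[...,2]>130),300): print(c.mean(0),rect(C,c,.003))
C=cam("scene");im=cv2.imread("pics/s4.png");m=np.zeros(im.shape[:2],bool);m[265:295,172:208]=1
f=max(blobs(im,m&(cv2.cvtColor(im,cv2.COLOR_BGR2HSV)[...,2]>60),100),key=len);print(rect(C,f,.01))
E
```

```text
[[ 0.46538927 -0.23521214]
 [ 0.4730029  -0.25649727]
 [ 0.38176398 -0.29001396]
 [ 0.37391715 -0.268065  ]] [ 0.42351832 -0.26244709]
[105.45669291 115.59055118] (array([449.1, -77.2]), array([99.2, 24.2]), 18.4)
[214.2147651   35.89932886] (array([ 556.7, -156.9]), array([38.8, 44. ]), 19.2)
(array([ 658.2, -115.1]), array([54.8, 60.4]), 41.6)
```

```bash
python3 -m creep '[{"hand":0.3,"dp":[-2,0,45],"spin":0},{"hand":0.3,"dp":[0,0,45],"spin":0},{"hand":0.3,"dp":[0,0,25],"spin":0},{"hand":0.3,"dp":[0,0,14],"spin":0},{"hand":0.3,"dp":[0,0,0],"spin":0}]' 20; python3 -m creep '[{"hand":-0.7,"dp":[0,0,0],"spin":0},{"hand":-0.7,"dp":[0,0,0],"spin":0},{"hand":-0.7,"dp":[0,0,0],"spin":0},{"hand":-0.7,"dp":[0,0,0],"spin":0},{"hand":-0.7,"dp":[0,0,0],"spin":0}]'
```

```text
time: 8.28
tool_pos: [0.423, -0.2615, 0.023]
tool_rot: [-0.001, 0.985, 0.17, -0.0]
force: [0.5, -0.3, 1.4]
gripper_width: 0.0608
finger_force: 0.0
time: 8.9
tool_pos: [0.4233, -0.2618, 0.0238]
tool_rot: [0.0, 0.986, 0.17, 0.0]
force: [-0.6, 0.7, 3.2]
gripper_width: 0.0238
finger_force: 20.0
```

```bash
python3 -m creep '[{"hand":-0.7,"dp":[0,0,-40],"spin":0},{"hand":-0.7,"dp":[0,0,-40],"spin":0},{"hand":-0.7,"dp":[22,-41,0],"spin":0},{"hand":-0.7,"dp":[22,-41,0],"spin":0},{"hand":-0.7,"dp":[21,-41,0],"spin":0}]'; python3 -m creep '[{"hand":-0.7,"dp":[21,-42,0],"spin":0.02},{"hand":-0.7,"dp":[0,0,0],"spin":0},{"hand":-0.7,"dp":[0,0,35],"spin":0},{"hand":-0.7,"dp":[0,0,25],"spin":0},{"hand":-0.7,"dp":[0,0,0],"spin":0}]';python3 snap.py wrist w5
```

```text
time: 9.52
tool_pos: [0.4433, -0.1228, 0.1035]
tool_rot: [0.0, 0.986, 0.169, 0.0]
force: [1.2, -0.0, 0.0]
gripper_width: 0.0236
finger_force: 20.0
time: 10.15
tool_pos: [0.4475, -0.0779, 0.042]
tool_rot: [-0.001, 0.987, 0.159, -0.002]
force: [-1.6, 0.3, -0.6]
gripper_width: 0.024
finger_force: 20.0
[ 0.4475 -0.0779  0.042 ] [-8.000e-04  9.872e-01  1.594e-01 -2.000e-03] 10.15 0.02397960781511634
```

View pics/w5.png

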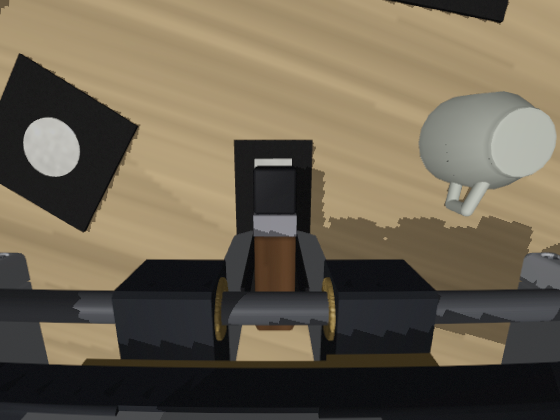

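The brush sits over its silhouette (pale front edge at (273,161)), aligned and within 2 mm. I set it down.

```bash
python3 -m creep '[{"hand":-0.7,"dp":[1,0,10],"spin":0},{"hand":-0.7,"dp":[0,0,4],"spin":0},{"hand":-0.7,"dp":[0,0,2],"spin":0},{"hand":-0.7,"dp":[0,0,0],"spin":0},{"hand":-0.7,"dp":[0,0,0],"spin":0}]'; python3 -m creep '[{"hand":0,"dp":[0,0,0],"spin":0},{"hand":0,"dp":[0,0,0],"spin":0},{"hand":0,"dp":[0,0,-40],"spin":0},{"hand":0.3,"dp":[0,0,-50],"spin":0},{"hand":0.3,"dp":[0,0,-20],"spin":0}]'; python3 -m creep '[{"hand":0.3,"dp":[0,0,0],"spin":0}]'
```

```text
time: 10.82
tool_pos: [0.4502, -0.0771, 0.0277]
tool_rot: [0.0, 0.987, 0.16, 0.0]
force: [-0.4, -0.3, -0.6]
gripper_width: 0.0239
finger_force: 20.0
time: 11.45
tool_pos: [0.4515, -0.0776, 0.1403]
tool_rot: [0.001, 0.987, 0.16, 0.002]
force: [1.6, -0.2, -0.3]
gripper_width: 0.0606
finger_force: 0.0
time: 11.58
tool_pos: [0.4512, -0.0775, 0.1391]
tool_rot: [0.001, 0.987, 0.16, 0.002]
force: [0.3, 0.1, 0.2]
gripper_width: 0.0611
finger_force: 0.0
```

```bash
python3 -m creep '[{"hand":0.3,"dp":[34,-22,-20],"spin":0},{"hand":0.3,"dp":[34,-22,-20],"spin":0},{"hand":0.3,"dp":[34,-22,0],"spin":0},{"hand":0.3,"dp":[35,-22,0],"spin":0},{"hand":0.3,"dp":[35,-21,0],"spin":0}]'; python3 -m creep '[{"hand":0.3,"dp":[0,0,0],"spin":0},{"hand":0.3,"dp":[0,0,0],"spin":0}]';python3 snap.py wrist w6
```

```text
time: 12.2
tool_pos: [0.5787, 0.0817, 0.1755]
tool_rot: [-0.0, 0.987, 0.16, -0.001]
force: [0.2, -0.4, -0.0]
gripper_width: 0.0608
finger_force: 0.0
time: 12.45
tool_pos: [0.5775, 0.0802, 0.1759]
tool_rot: [0.0, 0.987, 0.16, -0.002]
force: [1.7, 0.5, -0.5]
gripper_width: 0.0609
finger_force: 0.0
[0.5775 0.0802 0.1759] [ 1.000e-04  9.871e-01  1.599e-01 -1.800e-03] 12.45 0.06092946613218192
```

View pics/w6.png

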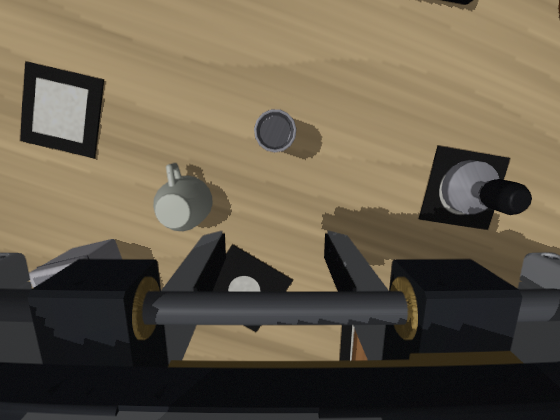

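Shot cup rim is at (275,131), left cup top (172,211), cup mat disc (245,288), tin mat (62,108). Tamper stands at (468,187) on its mat.

```bash
python3 - <<'E'
from h import *
import pickle
st=pickle.load(open("pics/w6.pkl","rb"));C=cam("wrist",st);im=cv2.imread("pics/w6.png");hsv=cv2.cvtColor(im,cv2.COLOR_BGR2HSV)
q=plane(C,[(275,131),(255,131),(296,131),(245,288)],.055);print(q,np.linalg.norm(q[2]-q[1]))
d=np.r_[q[0]-st['tool_pos'][:2],0];t=st['tool_rot'];print("tool dxy",R.from_quat([t[1],t[2],t[3],t[0]]).inv().apply(d))
print("capL",plane(C,[(172,211)],.055),"tamper foot",plane(C,[(440,187),(499,187)],.014),plane(C,[(470,160)],.014))
for c in blobs(im,(hsv[...,1]<60)&(hsv[...,2]>130),100): print(c.mean(0),rect(C,c,.003))
E
```

```text
[[0.64434117 0.10091409]
 [0.63873929 0.11776965]
 [0.65024699 0.08322276]
 [0.48992101 0.08114886]] 0.036413112568665376
tool dxy [ 0.06992496  0.00143728 -0.00025158]
capL [[0.54416979 0.17009413]] tamper foot [[ 0.64627352 -0.08486699]
 [ 0.66729355 -0.14720929]] [[ 0.68292422 -0.10329373]]
[243.55555556 284.90277778] (array([467.5,  81.4]), array([18.2, 37. ]), 18.6)
[ 45.30927835 273.27835052] (array([405.4, 311.2]), array([15.7, 59.9]), 48.8)
[169.22033898 207.29661017] (array([526.7, 186.1]), array([44.7, 39.4]), 74.0)
[459.90625    187.91666667] (array([ 655.3, -113. ]), array([41.6, 27.1]), 19.5)
[ 59.17647059 109.65686275] (array([594.6, 325.3]), array([56. , 56.1]), 4.7)
```

```bash
python3 -m creep '[{"hand":0.3,"dp":[34,1,0],"spin":0},{"hand":0.3,"dp":[34,0,0],"spin":0},{"hand":0.3,"dp":[0,0,45],"spin":0},{"hand":0.3,"dp":[0,0,45],"spin":0},{"hand":0.3,"dp":[0,0,35],"spin":0}]' 15; python3 -m creep '[{"hand":0.3,"dp":[0,0,16],"spin":0},{"hand":0.3,"dp":[0,0,0],"spin":0},{"hand":-0.5,"dp":[0,0,0],"spin":0},{"hand":-0.5,"dp":[0,0,0],"spin":0},{"hand":-0.5,"dp":[0,0,0],"spin":0}]'; python3 -m creep '[{"hand":-0.5,"dp":[0,0,0],"spin":0},{"hand":-0.5,"dp":[0,0,0],"spin":0}]';python3 snap.py wrist w7
```

```text
time: 13.12
tool_pos: [0.6421, 0.0997, 0.0506]
tool_rot: [0.0, 0.987, 0.159, -0.001]
force: [-0.2, 0.3, -0.3]
gripper_width: 0.0608
finger_force: 0.0
time: 13.75
tool_pos: [0.6446, 0.1013, 0.0379]
tool_rot: [0.0, 0.987, 0.16, 0.001]
force: [-1.1, 1.3, 3.0]
gripper_width: 0.0379
finger_force: 15.0
time: 14.0
tool_pos: [0.6446, 0.1013, 0.0379]
tool_rot: [0.0, 0.987, 0.16, 0.001]
force: [-0.0, 0.3, 5.7]
gripper_width: 0.0382
finger_force: 15.0
[0.6446 0.1013 0.0379] [1.000e-04 9.872e-01 1.598e-01 1.200e-03] 14.0 0.03820996043892675
```

View pics/w7.png

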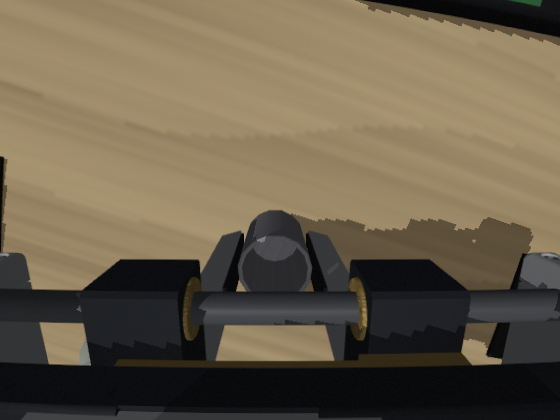

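Cup gripped (38.2 mm), rim at (275,265). Lift and carry to its mat.

```bash
python3 -m creep '[{"hand":-0.5,"dp":[0,0,-40],"spin":0},{"hand":-0.5,"dp":[0,0,-40],"spin":0},{"hand":-0.5,"dp":[-46,-9,0],"spin":0},{"hand":-0.5,"dp":[-46,-9,0],"spin":0},{"hand":-0.5,"dp":[-46,-9,0],"spin":0}]'; python3 -m creep '[{"hand":-0.5,"dp":[-46,-9,0],"spin":0},{"hand":-0.5,"dp":[0,0,25],"spin":0},{"hand":-0.5,"dp":[0,0,25],"spin":0},{"hand":-0.5,"dp":[0,0,0],"spin":0},{"hand":-0.5,"dp":[0,0,0],"spin":0}]';python3 snap.py wrist w8;python3 snap.py side d8; python3 - <<'E'
import cv2,numpy as np
a=cv2.imread("pics/w8.png");b=cv2.imread("pics/d8.png")[120:330,150:430]
cv2.imwrite("pics/m8.png",np.hstack([cv2.resize(a,(400,300),interpolation=cv2.INTER_AREA),cv2.resize(b,(400,300),interpolation=cv2.INTER_CUBIC)]))
E
```

```text
time: 14.68
tool_pos: [0.5025, 0.083, 0.1162]
tool_rot: [0.0, 0.987, 0.16, -0.0]
force: [0.2, -0.6, -0.8]
gripper_width: 0.0382
finger_force: 15.0
time: 15.3
tool_pos: [0.4583, 0.0772, 0.067]
tool_rot: [0.0, 0.987, 0.16, 0.0]
force: [-0.2, 0.3, -0.3]
gripper_width: 0.038
finger_force: 15.0
[0.4583 0.0772 0.067 ] [1.000e-04 9.872e-01 1.597e-01 4.000e-04] 15.3 0.03798716597905454
[0.4586 0.0772 0.0672] [1.000e-04 9.872e-01 1.598e-01 8.000e-04] 15.35 0.038162512754393085
```

View pics/m8.png

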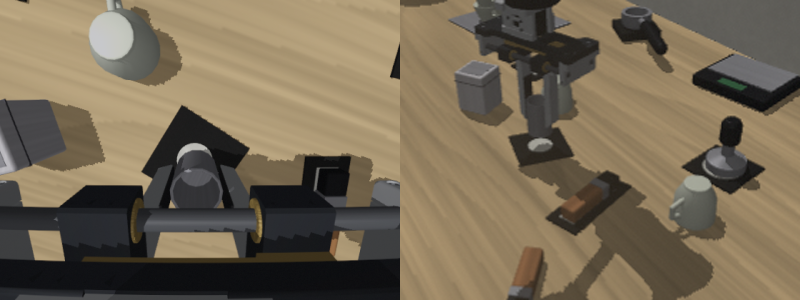

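Left half: cup over its mat, silhouette edge showing at (194,151). Right half: cup hangs upright over the disc, and the brush (595,195) and tamper (725,150) sit on their mats. Lowering by 27 mm and releasing.

```bash
python3 -m creep '[{"hand":-0.5,"dp":[0,0,15],"spin":0},{"hand":-0.5,"dp":[0,0,8],"spin":0},{"hand":-0.5,"dp":[0,0,3],"spin":0},{"hand":-0.5,"dp":[0,0,1],"spin":0},{"hand":-0.5,"dp":[0,0,0],"spin":0}]'; python3 -m creep '[{"hand":0.2,"dp":[0,0,0],"spin":0},{"hand":0.2,"dp":[0,0,0],"spin":0},{"hand":0.2,"dp":[0,0,0],"spin":0},{"hand":0.2,"dp":[0,0,-50],"spin":0},{"hand":0.8,"dp":[0,0,-50],"spin":0}]'; python3 -m creep '[{"hand":0.8,"dp":[-10,-31,-20],"spin":0},{"hand":0.8,"dp":[-10,-31,-20],"spin":0},{"hand":0.8,"dp":[-10,-31,0],"spin":0},{"hand":0.8,"dp":[-10,-31,0],"spin":0},{"hand":0.8,"dp":[-10,-31,0],"spin":0}]';python3 -m creep '[{"hand":0.8,"dp":[0,0,0],"spin":0},{"hand":0.8,"dp":[0,0,0],"spin":0}]'; python3 snap.py wrist w9
```

```text
time: 16.02
tool_pos: [0.4577, 0.0772, 0.0408]
tool_rot: [0.0, 0.987, 0.16, 0.0]
force: [-2.5, 0.7, 8.6]
gripper_width: 0.0382
finger_force: 15.0
time: 16.65
tool_pos: [0.4573, 0.0772, 0.1401]
tool_rot: [-0.0, 0.987, 0.16, -0.001]
force: [0.7, -0.1, -0.2]
gripper_width: 0.0631
finger_force: 0.0
time: 17.27
tool_pos: [0.3607, 0.2093, 0.1795]
tool_rot: [-0.0, 0.987, 0.16, 0.0]
force: [0.2, -0.4, 0.0]
gripper_width: 0.0849
finger_force: 0.0
time: 17.52
tool_pos: [0.3619, 0.2081, 0.1794]
tool_rot: [0.0, 0.987, 0.16, 0.0]
force: [0.7, 0.3, 1.2]
gripper_width: 0.0849
finger_force: 0.0
[0.3619 0.2081 0.1794] [4.000e-04 9.871e-01 1.600e-01 3.000e-04] 17.525 0.0848968935125449
```

View pics/w9.png

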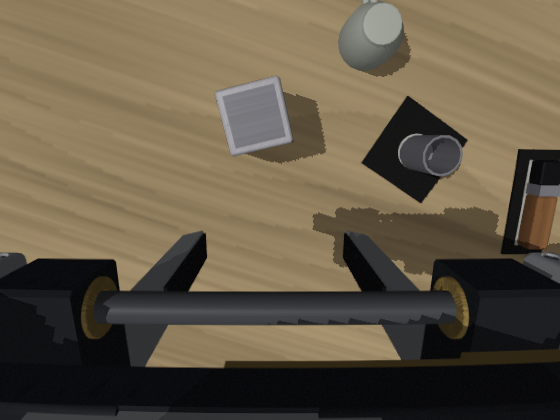

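Tin top is at (254,115), corners near (217,93),(278,78),(292,142),(233,154). The shot cup stands centred on its mat (415,152).

```bash
python3 - <<'E'
from h import *
import pickle
st=pickle.load(open("pics/w9.pkl","rb"));C=cam("wrist",st)
c=np.array([(217,93),(278,78),(292,142),(233,154)]);print(plane(C,c,.072),rect(C,c,.072))
ctr=plane(C,c,.072).mean(0);t=st['tool_rot'];print(ctr,R.from_quat([t[1],t[2],t[3],t[0]]).inv().apply(np.r_[ctr-st['tool_pos'][:2],0]))
print("shot cup rim",plane(C,[(442,156)],.058),"mat",plane(C,[(408,96),(466,142),(421,202),(362,162)],.003).mean(0))
E
```

```text
[[0.44304299 0.28409563]
 [0.47001298 0.23991796]
 [0.42492464 0.21218738]
 [0.39935392 0.2570133 ]] (array([434. , 248.1]), array([53.1, 51.8]), 31.6)
[0.43433363 0.24830357] [ 8.13859824e-02 -1.52403116e-02  2.57024024e-05]
shot cup rim [[0.45729883 0.07671505]] mat [0.4583959  0.07819328]
```

```bash
python3 -m creep '[{"hand":0.85,"dp":[41,-8,0],"spin":0},{"hand":0.85,"dp":[40,-7,0],"spin":0},{"hand":0.85,"dp":[0,0,0],"spin":-0.12},{"hand":0.85,"dp":[0,0,0],"spin":-0.11},{"hand":0.85,"dp":[0,0,40],"spin":0}]' 30; python3 -m creep '[{"hand":0.85,"dp":[0,0,0],"spin":0}]'; python3 snap.py wrist w10
```

```text
time: 18.2
tool_pos: [0.4374, 0.2484, 0.1412]
tool_rot: [-0.0, 0.962, 0.271, 0.004]
force: [-0.4, 0.4, 0.0]
gripper_width: 0.087
finger_force: 0.0
time: 18.32
tool_pos: [0.4322, 0.2465, 0.1372]
tool_rot: [0.001, 0.963, 0.271, -0.003]
force: [0.2, 0.7, 0.1]
gripper_width: 0.087
finger_force: 0.0
[0.4322 0.2465 0.1372] [ 5.000e-04  9.625e-01  2.711e-01 -3.200e-03] 18.325 0.08701597902623093
```

View pics/w10.png

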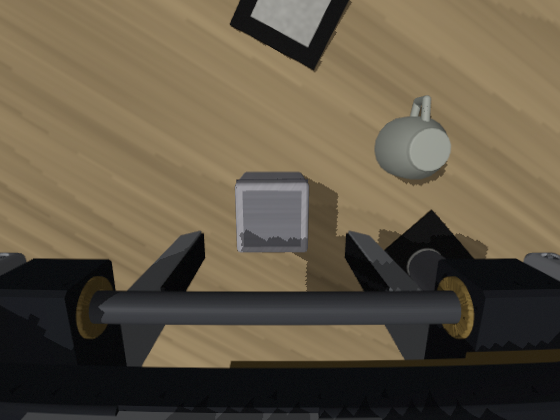

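The tin (272,216) is square and centred between the fingers. I descend and grip.

```bash
python3 -m creep '[{"hand":0.85,"dp":[1,0,40],"spin":0},{"hand":0.85,"dp":[0,0,34],"spin":0},{"hand":0.85,"dp":[0,0,19],"spin":0},{"hand":0.85,"dp":[0,0,0],"spin":0},{"hand":-0.1,"dp":[0,0,0],"spin":0}]'; python3 -m creep '[{"hand":-0.1,"dp":[0,0,0],"spin":0},{"hand":-0.1,"dp":[0,0,0],"spin":0},{"hand":-0.1,"dp":[0,0,0],"spin":0},{"hand":-0.1,"dp":[0,0,0],"spin":0},{"hand":-0.1,"dp":[0,0,0],"spin":0}]'
```

```text
time: 19.0
tool_pos: [0.436, 0.2492, 0.0479]
tool_rot: [-0.0, 0.962, 0.272, 0.001]
force: [0.1, -0.1, -0.3]
gripper_width: 0.0801
finger_force: 0.0
time: 19.62
tool_pos: [0.4347, 0.2493, 0.0472]
tool_rot: [-0.0, 0.962, 0.272, 0.001]
force: [-0.4, 0.7, 5.4]
gripper_width: 0.0555
finger_force: 30.0
```

```bash
python3 -m creep '[{"hand":-0.1,"dp":[0,0,-40],"spin":0},{"hand":-0.1,"dp":[0,0,-40],"spin":0},{"hand":-0.1,"dp":[44,5,0],"spin":0},{"hand":-0.1,"dp":[44,5,0],"spin":0},{"hand":-0.1,"dp":[44,4,0],"spin":0}]'; python3 -m creep '[{"hand":-0.1,"dp":[45,4,0],"spin":0},{"hand":-0.1,"dp":[0,0,0],"spin":0.16},{"hand":-0.1,"dp":[0,0,0],"spin":0.16},{"hand":-0.1,"dp":[0,0,0],"spin":0.15},{"hand":-0.1,"dp":[0,0,0],"spin":0}]'; python3 -m creep '[{"hand":-0.1,"dp":[0,0,40],"spin":0},{"hand":-0.1,"dp":[0,0,0],"spin":0},{"hand":-0.1,"dp":[0,0,0],"spin":0}]'; python3 snap.py wrist w11
```

```text
time: 20.25
tool_pos: [0.5549, 0.306, 0.1258]
tool_rot: [0.0, 0.962, 0.272, -0.001]
force: [0.4, -0.3, -2.5]
gripper_width: 0.056
finger_force: 30.0
time: 20.88
tool_pos: [0.5941, 0.3257, 0.1253]
tool_rot: [0.001, 0.999, 0.041, -0.001]
force: [0.1, 0.7, -2.0]
gripper_width: 0.056
finger_force: 30.0
time: 21.25
tool_pos: [0.595, 0.3262, 0.087]
tool_rot: [-0.0, 0.999, 0.041, 0.0]
force: [0.5, 0.3, -2.4]
gripper_width: 0.056
finger_force: 30.0
[0.595  0.3262 0.087 ] [-0.000e+00  9.992e-01  4.090e-02  2.000e-04] 21.25 0.055976658317518836
```

View pics/w11.png

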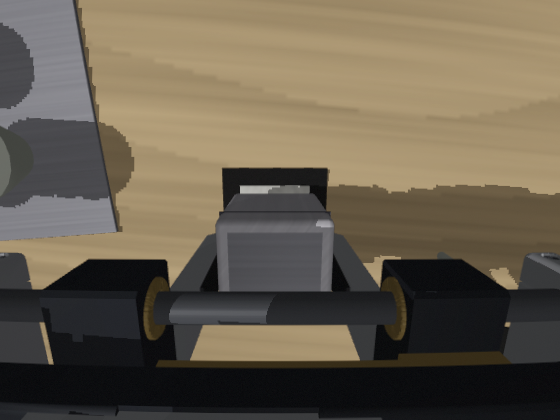

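Tin is aligned over its mat (mat edge (275,170), silhouette (275,188)). Lower 37 mm, release and retreat.

```bash
python3 -m creep '[{"hand":-0.1,"dp":[0,0,20],"spin":0},{"hand":-0.1,"dp":[0,0,11],"spin":0},{"hand":-0.1,"dp":[0,0,4],"spin":0},{"hand":-0.1,"dp":[0,0,2],"spin":0},{"hand":-0.1,"dp":[0,0,0],"spin":0}]'; python3 -m creep '[{"hand":0.6,"dp":[0,0,0],"spin":0},{"hand":0.6,"dp":[0,0,0],"spin":0},{"hand":0.6,"dp":[0,0,0],"spin":0},{"hand":0.6,"dp":[0,0,-50],"spin":0},{"hand":0.6,"dp":[0,0,-50],"spin":0}]'; python3 -m creep '[{"hand":0.6,"dp":[-50,0,-40],"spin":0},{"hand":0.6,"dp":[-50,0,-20],"spin":0},{"hand":0.6,"dp":[-50,0,0],"spin":0},{"hand":0.6,"dp":[0,0,0],"spin":0},{"hand":0.6,"dp":[0,0,0],"spin":0}]'; python3 snap.py wrist w12; python3 snap.py side d12;python3 snap.py scene s12;  python3 - <<'E'
from h import *
import pickle
C=cam("wrist",pickle.load(open("pics/w12.pkl","rb")));im=cv2.imread("pics/w12.png");hsv=cv2.cvtColor(im,cv2.COLOR_BGR2HSV)
for c in blobs(im,(hsv[...,1]<60)&(hsv[...,2]>110),300): print(c.mean(0),rect(C,c,.075))
a=cv2.imread("pics/s12.png")[130:340,130:470];b=cv2.imread("pics/d12.png")[120:330,150:490]
a=np.hstack([cv2.resize(x,(400,247),interpolation=cv2.INTER_CUBIC) for x in(a,b)])
cv2.imwrite("pics/m12.png",np.vstack([a,cv2.copyMakeBorder(cv2.resize(im,(400,300)),0,0,0,400,cv2.BORDER_CONSTANT)]))
E
```

```text
time: 21.92
tool_pos: [0.595, 0.3263, 0.0502]
tool_rot: [-0.0, 0.999, 0.04, 0.001]
force: [-0.5, 0.5, -0.7]
gripper_width: 0.056
finger_force: 30.0
time: 22.55
tool_pos: [0.5943, 0.326, 0.15]
tool_rot: [0.0, 0.999, 0.04, -0.001]
force: [1.2, 1.2, -0.0]
gripper_width: 0.0753
finger_force: 0.0
time: 23.18
tool_pos: [0.4472, 0.3144, 0.209]
tool_rot: [-0.0, 0.999, 0.041, 0.001]
force: [0.2, 0.7, -0.4]
gripper_width: 0.0754
finger_force: 0.0
[0.4472 0.3144 0.209 ] [-3.000e-04  9.992e-01  4.050e-02  1.100e-03] 23.175 0.07537122750239593
[0.4476 0.3144 0.2087] [-2.000e-04  9.992e-01  4.030e-02  8.000e-04] 23.225 0.07543408811849249
[0.4478 0.3144 0.2084] [-1.000e-04  9.992e-01  4.010e-02  5.000e-04] 23.275 0.0748353930827588
[410.94565217 113.17391304] (array([540.7, 194.5]), array([54.7, 47.7]), 59.1)
[73.43467337 64.06030151] (array([568.6, 507.7]), array([ 40.4, 151.2]), 8.9)
[274.26315789  40.57894737] (array([595.2, 325.6]), array([54.5, 55. ]), 4.7)
```

View pics/m12.png

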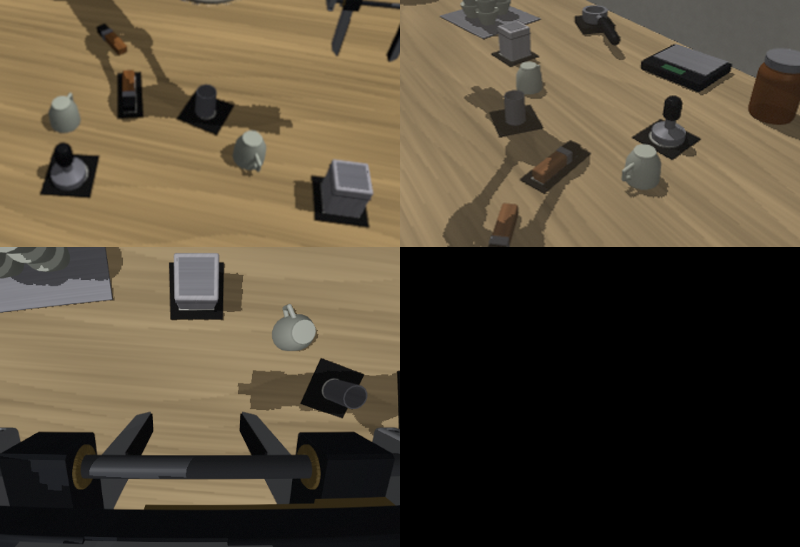

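All four stand on their mats (tin (195,280), cups (65,113) and (250,150) undisturbed). A sliver of the brush silhouette shows, so I check its offset before handing in.

```bash
python3 - <<'E'
from h import *
for n,f,box in(("scene","s12",(225,185,255,235)),("side","d12",(250,235,320,285))):
    C=cam(n);im=cv2.imread(f"pics/{f}.png");hsv=cv2.cvtColor(im,cv2.COLOR_BGR2HSV);m=np.zeros(im.shape[:2],bool);x,y,X,Y=box;m[y:Y,x:X]=1
    h=hsv[...,0];b=max(blobs(im,m&(hsv[...,1]>120)&(h<14)&(hsv[...,2]>50),15),key=len);print(n,"handle",rect(C,b,.02))
    p=plane(C,np.argwhere(m)[:,::-1],.003);v=(hsv[...,1]<60)&(hsv[...,2]>110)&m;s=blobs(im,v,3)
    for c in s: print("  pale",c.mean(0),rect(C,c,.003))
a=np.deg2rad(18.5);print("expected handle axis line: mat centre 449,-77 dir",np.cos(a),np.sin(a))
b=cv2.imread("pics/s12.png")[185:240,215:275];cv2.imwrite("pics/b12.png",cv2.resize(b,(600,550),interpolation=cv2.INTER_CUBIC))
E
```

```text
Traceback (most recent call last):
ValueError: max() iterable argument is empty
```

I have gone past the 14-picture limit (16 viewed), so from here I check by numbers only.

```bash
python3 -m creep '[{"hand":0.6,"dp":[0,50,0],"spin":0},{"hand":0.6,"dp":[0,50,0],"spin":0},{"hand":0.6,"dp":[0,50,0],"spin":0},{"hand":0.6,"dp":[0,50,0],"spin":0},{"hand":0.6,"dp":[0,50,0],"spin":0}]'; python3 -m creep '[{"hand":0.6,"dp":[-40,50,0],"spin":0},{"hand":0.6,"dp":[-40,50,0],"spin":0},{"hand":0.6,"dp":[0,0,0],"spin":0},{"hand":0.6,"dp":[0,0,0],"spin":0}]'; python3 snap.py wrist w13
python3 - <<'E'
from h import *
import pickle
C=cam("wrist",pickle.load(open("pics/w13.pkl","rb")));im=cv2.imread("pics/w13.png");hsv=cv2.cvtColor(im,cv2.COLOR_BGR2HSV)
a=np.deg2rad(18.5);u=np.array([np.cos(a),np.sin(a)]);v=np.array([-u[1],u[0]]);o=np.array([.4492,-.0772])
print("brush centre px",proj(C,[[*o,.023]]))
for along in(-35,-20,25,40):   # transect across: label colours at height .003 and .023
    for z in(.003,.023):
        P=[[*(o+u*along/1000+v*s/1000),z] for s in range(-28,29,2)];px=proj(C,P).round().astype(int)
        print(along,z,[("%d/%d/%d"%tuple(hsv[y,x])) if 0<=y<420 and 0<=x<560 else '-' for x,y in px])
E
```

```text
time: 23.95
tool_pos: [0.4677, 0.0629, 0.2083]
tool_rot: [0.0, 0.999, 0.04, 0.0]
force: [0.3, -0.1, 0.1]
gripper_width: 0.0755
finger_force: 0.0
time: 24.45
tool_pos: [0.3977, -0.039, 0.2086]
tool_rot: [-0.0, 0.999, 0.04, 0.001]
force: [0.4, 0.2, 0.3]
gripper_width: 0.0753
finger_force: 0.0
[ 0.3977 -0.039   0.2086] [-3.000e-04  9.992e-01  3.950e-02  6.000e-04] 24.45 0.07528177080042807
brush centre px [[311.69376275 152.8964173 ]]
-35 0.003 ['19/87/156', '19/86/158', '18/92/72', '120/21/12', '120/23/11', '90/43/12', '11/104/27', '14/144/119', '14/142/135', '14/138/140', '14/140/140', '14/142/131', '14/141/128', '14/142/126', '13/138/124', '14/141/128', '14/141/130', '14/140/131', '14/139/128', '14/147/80', '30/6/82', '0/0/25', '60/11/24', '30/11/24', '150/10/26', '0/0/23', '60/10/26', '19/87/162', '19/86/163']
-35 0.023 ['19/86/157', '19/86/157', '19/86/157', '18/85/66', '18/41/31', '120/17/15', '0/20/13', '0/18/14', '13/148/81', '14/140/133', '14/138/140', '14/139/141', '14/141/134', '14/141/128', '14/140/124', '14/142/122', '13/139/128', '14/141/130', '14/140/129', '14/141/128', '
[... 1659 characters left out ...]
0/44', '150/18/14', '0/18/14', '0/21/12', '0/0/8', '110/25/31', '130/26/30', '120/16/32', '120/23/33', '105/16/31', '110/23/33', '120/23/34', '120/15/35', '105/14/36', '120/14/36', '110/21/37', '120/23/22', '150/23/11', '18/11/116', '0/0/23', '150/11/24', '90/10/25', '135/20/25', '0/0/25', '0/10/26', '20/83/168', '19/84/169']
40 0.023 ['19/85/156', '19/86/157', '19/86/157', '19/92/116', '0/11/24', '150/23/11', '90/23/11', '0/0/8', '105/18/28', '120/16/31', '120/16/32', '130/24/32', '120/16/32', '130/23/33', '120/23/34', '130/22/35', '105/14/36', '120/14/37', '110/21/37', '120/19/27', '24/9/137', '30/13/39', '0/0/23', '120/11/24', '165/20/25', '30/11/24', '30/21/24', '20/83/168', '19/83/169']
```

The brush sits about 1 mm off laterally, so I hand in.

```bash
python3 -c "
from workcell import manip
print(manip.job_done())"
```

```text
the job is handed in; nothing more can be done
None
```

I handed the job in with the tamper, shot cup, tin and brush each standing or lying on its own mat and both upturned cups apparently undisturbed; the hand-in gave no verdict, and I viewed 16 pictures, two over the limit of 14.

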